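# Strip a wound spool off its spindle with the lifter and send it to the shelf

### The job

Take the yellow hold-down weight off the spindle by its handle and hang it by that handle on the blue two-pronged hook. Then pull the red lifter knob up to its top stop so that the plate slides the copper-wound spool up off the spindle, and push the spool across onto the small shelf until it is home against the red end stop. Leave everything else on the bench where it stands, and do not drop or topple anything.

Things in the scene. Friction and masses are not known exactly. Their poses are not given: they have to be found in the camera images.
- station: Fixed winding station. Origin on the bench under the spindle axis, z up; +y points to the outfeed shelf, the lifter knob is on the -x side. Grey base 160 x 150 x 30 mm; steel spindle 20 mm thick, tip at z = 98. Shelf on legs: top at z = 106.5, y = 54 to 186, 135 wide, side lips 10 mm high with inner faces at x = +-62.5, red end stop with face at y = 176, top at z = 138.
- spindle_tip (a point): Top of the spindle, on its axis (axes as the station).
- shelf_home (a point): On the shelf's top face, where the middle of the spool's underside lies when the spool is home: centred between the lips and touching the end stop (126 mm along +y from the spindle axis; axes as the station).
- lifter (a joint): Height of the steel lifter plate in m: 0 down (plate top 40 mm above the bench), 0.070 at the top stop (plate top at 110 mm: 3.5 above the shelf, 12 above the spindle tip). Plate 100 x 100 x 10 mm round the spindle, with an arm on the -x side that carries the knob. Stiff: about 12 to 17 N raises it with the spool on; it stays where it is left.
- lifter_knob (a point): Middle of the red lifter knob: upright cylinder 28 mm thick, reaching 19 mm below and 16 mm above this point, on a 12 mm rod; 90 mm from the spindle axis on the station's -x side, 124 mm above the bench when down. It rises with the lifter and can be pinched from above at any yaw.
- spool: Copper-wound spool with white flanges: a plain ring 100 mm diameter, 50 high, 26 mm bore, 0.25 to 0.46 kg. Origin at the centre of its underside, z along its axis. Starts on the lifter plate round the spindle; too wide to grip across.
- weight: Yellow hold-down weight, 0.2 to 0.33 kg, on the spool round the spindle tip: disc 72 mm diameter, 16 high, 26 mm bore, with a stiff dark handle of 10 mm bar. Origin at the centre of its underside, z up. Handle in the y-z plane: top bar along y, 110 mm over all, axis at z = 85; legs at y = +-50 down to z = 30, then slanting in to the disc. Half a turn makes no difference.
- weight_bar (a point): Middle of the handle's top bar, on the bar's axis (axes as the weight).
- hook_stand: Fixed stand, blue two-pronged hook. Origin on the bench under its post. Base 130 x 120 x 12 mm; post 154 high, 16 thick; 8 mm prongs at y = +-30 mm point along -x, level at z = 150, dip to a seat 75 mm out and turn up (tips 95 mm out, tops at z = 168). The bar lies across both prongs in the dip, gripper between the prongs; bring it in over the tips from the -x side, disc below the prongs.
- hook_seat (a point): Midway between the prongs, where the middle of the handle's bar lies when hung: 75 mm out along -x, 156 mm above the bench (axes as the stand; the bar lies along y).
- pot: Fixed steel pressure pot, 116 mm diameter, 222 mm high, an obstacle; origin under its centre.
- bottle: Amber bottle, 54 mm diameter, 150 high, loose; origin under its centre. Leave alone.
- jar: White jar, 70 mm diameter, 90 high, loose; origin under its centre. Leave alone.
- tape: Yellow tape roll lying flat, 104 mm diameter, 25 high, loose; origin under its centre. Leave alone.
- pendant: Black teach pendant lying flat, 90 x 170 x 30 mm, long along its y; origin under its centre. Leave alone.
- screwdriver: Screwdriver, 190 mm long, lying along its x. Leave alone.
Mind the look-alikes: they are no part of the job. Leave any green or pink look-alike of the spool alone.

How it is judged (in metres and radians):
On the way, in this order (a step that is already met when the one before it is completed fails the run):
1. the weight hangs by its handle in the hook's seat, let go (x of weight_bar in the frame of hook_seat between -0.014 and 0.014 m and y of weight_bar in the frame of hook_seat between -0.02 and 0.02 m and z of weight_bar in the frame of hook_seat between -0.01 and 0.01 m and angle between weight's own z axis and vertical below 0.35 rad and contact force between weight and hook_stand above 0.8 N and contact force between weight and the fingers below 0.1 N), for 0.2 s.
2. the spool has been raised straight up off the spindle: its underside above the tip, still over it (z of spool in the frame of spindle_tip above 0.006 m and horizontal distance between spool and spindle_tip below 0.012 m and value of joint lifter above 0.067 m), for 0.1 s.
At the end, for the whole second after the job is handed in: The spool stands flat and still on the shelf, within 8 mm of touching the end stop and within 16 mm of the middle between the lips; the weight still hangs by its handle in the dip of both prongs, within 14 mm along the prongs, 20 mm across and 10 mm in height (all of step 1 and x of spool in the frame of shelf_home between -0.016 and 0.016 m and y of spool in the frame of shelf_home between -0.008 and 0.008 m and z of spool in the frame of shelf_home between -0.006 and 0.006 m and angle between spool's own z axis and vertical below 0.06 rad and linear speed of spool below 0.02 m/s and linear speed of weight below 0.05 m/s).
It fails at once if a bystander is moved more than 30 mm (distance of any of bottle, jar, tape, pendant, screwdriver from where it was at the start of the episode above 0.03 m).
It fails at once if the spool tips by more than 0.5 rad or falls to the bench (angle between spool's own z axis and vertical above 0.5 rad or height (world z) of spool below 0.02 m).
It fails at once if the weight is dropped onto the bench or turned over (height (world z) of weight below 0.03 m or angle between weight's own z axis and vertical above 1.2 rad).
It also fails if it takes over 66 s, if anything falls off the work surface, if the arm or the gripper's body presses on something with over 40 N, if the wrist force passes 120 N, or if a joint passes its speed limit or range.

### The arm

A 6-joint arm with a two-finger parallel gripper is mounted at the origin on the work surface. World frame = base frame: x ahead of the robot, y to its left, z up, the work surface at z = 0. Lengths are in m, angles in degrees, forces in N, time in s.
With the tool pointing down it reaches from about 0.35 to 0.725 m from the base axis. Payload 6 kg.
Tool frame: the origin (TCP) lies midway between the tips of the shut fingers; the grasp point (between the pads) lies behind it (ctrl.hold_point_z is the z of the grasp point in the tool frame, in m); z points along the fingers, y is the line along which they close (so a half turn about z gives the same grasp; the last joint's range is limited). The gripper opens to 85 mm and grips with 20 to 120 N. Pads are 22 mm wide; open, the fingers measure 114 mm over their backs; the gripper's body (76 mm by 85 mm) begins 54 mm behind the grasp point. The pads swing forward as they close: fully open they stand 13 mm farther back than shut.
Start: joints at [19.12, 2.303, 4.859, 0, -92.561, -19.12], TCP at [0.6, 0, 0.231] pointing down, gripper open.
Joint ranges: [-146.85, 146.85], [-73.84, 115.35], [-62.03, 85.46], [-188.31, 113.3], [-161.28, -10.13], [-171.36, 171.36]. Speed limits (degrees/s): [147.25, 147.25, 172.46, 180, 180, 180].

### API

Orientations are given as a 3x3 rotation matrix whose columns are the frame's x, y, z axes.
In Python, from cell import ctrl gives the robot as it stands.
- The arm moves only by the tool step_arm, never from a script. Its argument "plan" is a list that holds one entry, the list of rows, each a list of 5 numbers: the shift along the tool's x, y, z each as a share of 15 cm, from -1 to 1, then the turn about the tool's z as a share of 1.5 rad, from -1 to 1, then the finger opening in mm, from 0 to 85.4. In form: [[[x, y, z, turn, grip], ...]]. A call has 1 to 12 rows; each row is the pose to reach, as a shift and turn from the pose commanded when the call began, along the tool's axes at that moment; what a row does not reach only later rows make up. A row lasts 1/12 s, in which the tool goes at most 41.7 mm and 7.16 degrees, less where a joint would pass 70% of its speed; a pose out of reach is approached as far as the arm can. A call with a number of a shift or a turn outside -1 to 1 is refused whole. A call with a gripper value outside its range is refused whole. The fingers move at their own pace and stop on an object; the grip force is fixed at half the most. Time passes only in rows, so rows that repeat a pose let the fingers close. It gives the time, the measured TCP pose, the force, the opening and the grip force at its end, in the units of the state.
- ctrl.get_state(): the state, without advancing time (a new reading comes with each control period).
- ctrl.grab_frame(name): name is "scene" or "side" or "wrist"; returns a dict with "frame" (420x560x3 uint8, red, green, blue), "fx", "fy", "cx", "cy" (pixels), "k1" (the pictures are not rectified: a ray, as slopes to the right and down, at radius r is drawn at 1 + k1 r^2 times it, then the intrinsics apply), "origin" and "rotation" of the camera in the world; the wrist camera has in their place "hand_eye" (4x4, takes a point from camera to tool coordinates, whose origin is the TCP and whose axes are the flange's). Camera axes: x right, y up, looking along -z (the intrinsics and any distortion apply to the point x, -y, -z); pixel columns grow to the right and rows downward; lengths in m; the calibration is good to about 2 mm. A picture is of the moment at which its call begins: read the wrist's pose just before it. There is no depth.
- ctrl.hand_in(): hands the job in; it is judged then, once.
The state is a dict: "t": time; "q": joint angles; "dq": joint speeds; "effort": joint torques, N m; "position": TCP position; "eef_rot": TCP orientation; "force": force on the tool from outside, world axes, zero at the start; "moment": the same for the moment, N m; "opening": finger opening in m; "gripper_force": force on a finger pad.
Only numpy, scipy, OpenCV 4.12 (cv2) and the standard library are available. Lean on these libraries where they do the work, as an engineer would, in place of code of your own. Each camera call takes 0.05 s, during which the arm holds its last target. There are 200 camera calls.

## Working session

There is one attempt and no reset: what is moved stays moved. The work goes in short steps, Python scripts to look and compute and a tool call to move; the robot and the scene stay as the last step left them, time stands still between calls to the robot, and variables do not carry over. Pictures are saved under pics/ and viewed, at most 10 in all, crops included, and the job is handed in when it is done.

Besides the shell and the picture viewer there is one more tool, called after "Request:" by a JSON object that holds its "op" and its "data". step_arm: Moves the arm, as the interface text tells. Shift numbers are shares of 15 cm and turn numbers shares of 1.5 rad, none past 1 either way. Its arguments: {"type":"object","properties":{"plan":{"type":"array","items":{"type":"array","items":{"type":"array","items":{"type":"number"}}}}},"required":["plan"]}

```bash
ls; mkdir -p pics; cat > h.py <<'E'
import numpy as np, cv2, pickle
from cell import ctrl
def grab(name, fn):
    s=ctrl.get_state(); f=ctrl.grab_frame(name)
    cv2.imwrite(f'pics/{fn}.png', f['frame'][:,:,::-1])
    if 'hand_eye' in f:
        T=np.eye(4); T[:3,:3]=s['eef_rot']; T[:3,3]=s['position']
        M=T@np.array(f['hand_eye']); f['origin']=M[:3,3]; f['rotation']=M[:3,:3]
    pickle.dump(f,open(f'pics/{fn}.pkl','wb')); return f
def load(fn): return pickle.load(open(f'pics/{fn}.pkl','rb'))
def ray(f,u,v):
    xd=np.array([(u-f['cx'])/f['fx'],(v-f['cy'])/f['fy']]); x=xd.copy()
    for _ in range(30): x=xd/(1+f['k1']*(x@x))
    d=np.array(f['rotation'])@np.array([x[0],-x[1],-1]); return np.array(f['origin']),d/np.linalg.norm(d)
def at_z(f,u,v,z):
    o,d=ray(f,u,v); return o+d*(z-o[2])/d[2]
def tri(*obs):
    A=0;b=0;R=[]
    for f,u,v in obs:
        o,d=ray(f,u,v); P=np.eye(3)-np.outer(d,d); A=A+P; b=b+P@o; R.append((o,P))
    p=np.linalg.solve(A,b); return p,[float(np.linalg.norm(P@(p-o))) for o,P in R]
def proj(f,p):
    c=np.array(f['rotation']).T@(np.array(p)-f['origin']); x=np.array([c[0],-c[1]])/-c[2]
    x=x*(1+f['k1']*(x@x)); return x*[f['fx'],f['fy']]+[f['cx'],f['cy']]
E
python3 - <<'E'
from h import *
s=ctrl.get_state(); print(s, ctrl.hold_point_z)
ims=[]
for n in('scene','side','wrist'):
    f=grab(n,n+'0'); print(n,f['origin'],f['fx'],f['k1'])
E
```

```text
pics
{'t': 0.0, 'q': array([ 1.91211678e+01,  2.33834034e+00,  4.80270839e+00, -2.59458684e-02,
       -9.25612681e+01, -1.91223792e+01]), 'dq': array([ 0.00670615,  0.05937362, -0.02663632, -0.01289595, -0.03117519,
       -0.05297351]), 'effort': array([-7.27207535e-04, -3.68200672e+01,  3.47413230e+01,  6.93227157e+00,
       -5.48646509e-03, -9.47124363e-06]), 'position': array([5.99677175e-01, 9.66874300e-05, 2.30287780e-01]), 'eef_rot': array([[-1.17895927e-06, -9.99998476e-01, -1.74610765e-03],
       [-9.99999992e-01,  1.39995129e-06, -1.26561441e-04],
       [ 1.26563692e-04,  1.74610748e-03, -9.99998468e-01]]), 'force': array([ 0.22591667,  0.31475685, -0.4095743 ]), 'moment': array([-0.01125893,  0.00335835, -0.00532082]), 'gripper_force': 0.0, 'opening': 0.0851736145936093} -0.0187
scene [ 1.30649098 -0.18435999  0.87801805] 413.05663610662236 -0.11534535924400162
side [ 0.39282945 -0.82918145  0.83548748] 407.2179871470916 -0.11181209023470785
wrist [ 0.59991102 -0.06829889  0.37328462] 344.64505015969917 0.029063166546520122
```

View pics/scene0.png

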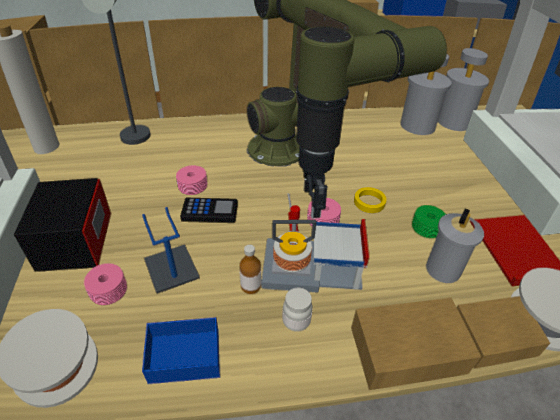

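View pics/side0.png

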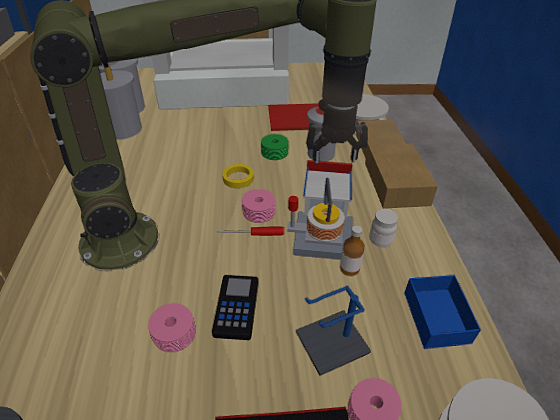

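```bash
python3 - <<'E'
from h import *
a=cv2.imread('pics/scene0.png'); b=cv2.imread('pics/side0.png')
cv2.imwrite('pics/c1.png',cv2.resize(a[195:325,135:395],None,fx=3,fy=3,interpolation=cv2.INTER_CUBIC))
L=b[150:270,280:400];R=b[275:375,290:370];R=cv2.copyMakeBorder(R,0,20,0,0,0)
cv2.imwrite('pics/c2.png',cv2.resize(np.hstack([L,R]),None,fx=4,fy=4,interpolation=cv2.INTER_CUBIC))
E
```

```text
(no output)
```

View pics/c1.png

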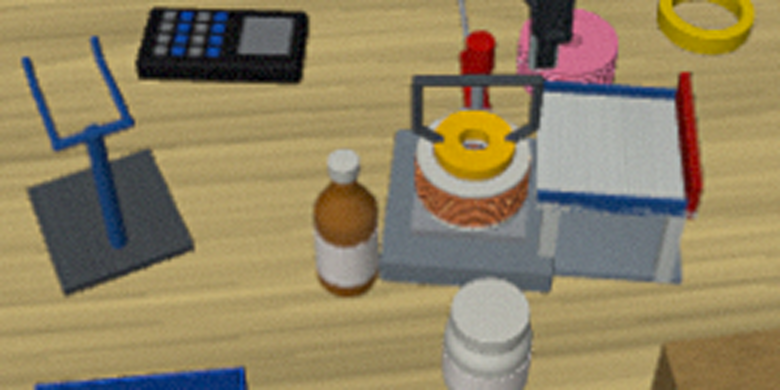

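View pics/c2.png

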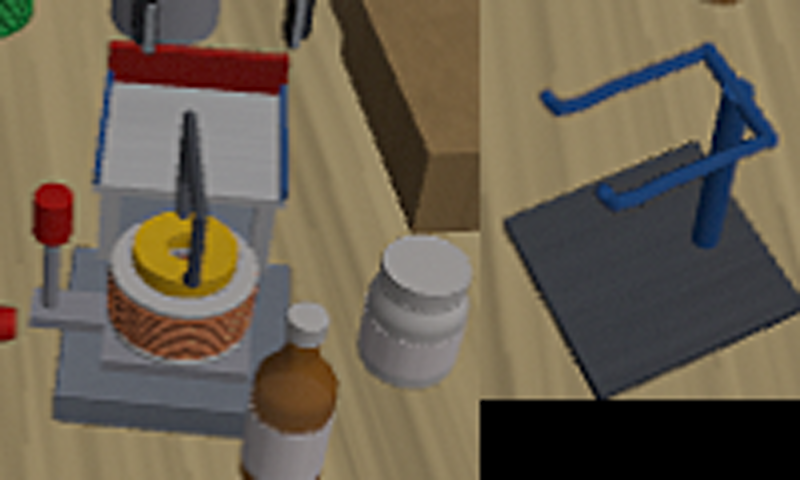

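```bash
cat > m.py <<'E'
from h import *
S=load('scene0');D=load('side0')
def s(U,V): return (S,(U+.5)/3-.5+135,(V+.5)/3-.5+195)
def l(U,V): return (D,(U+.5)/4-.5+280,(V+.5)/4-.5+150)
def r(U,V): return (D,(U+.5)/4-.5+170,(V+.5)/4-.5+275)
for n,a,b in [('knobtop',s(481,38),l(53,190)),('knobbot',s(477,96),l(53,240)),('bar+',s(538,81),l(188,117)),('bar-',s(418,81),l(200,163)),
 ('bore',s(474,139),l(181,250)),
 ('stopL',s(685,73),l(111,43)),('stopR',s(697,188),l(289,56)),
 ('tip-',s(27,60),r(604,189)),('tip+',s(96,40),r(546,96)),('cor-',s(57,146),r(771,138)),('cor+',s(131,124),r(708,50)),
 ('postbot',s(120,243),r(705,243))]:
    p,e=tri(a,b); print(n,p.round(4),np.round(e,4))
for n,a in [('hb1',s(27,187)),('hb2',s(151,150)),('hb3',s(193,249)),('hb4',s(67,294)),]: print(n,at_z(*a,.006).round(4))
for n,a in [('hb1',r(507,220)),('hb2',r(695,143)),('hb4',r(600,398)),]: print(n,at_z(*a,.012).round(4))
print('disc s',at_z(*s(474,139),.106).round(4),'l',at_z(*l(182,248),.106).round(4))
print('spool flange',at_z(*s(472,158),.09).round(4),at_z(*l(185,264),.09).round(4))
E
python3 m.py
```

```text
knobtop [ 0.4957 -0.0154  0.1426] [0.0012 0.0012]
knobbot [ 0.5021 -0.0126  0.0858] [0.0097 0.0097]
bar+ [0.5884 0.0156 0.1745] [0.0013 0.0013]
bar- [ 0.5858 -0.0768  0.1966] [0.0142 0.0142]
bore [ 0.5808 -0.0341  0.1019] [0.0001 0.0001]
stopL [0.5564 0.1565 0.1379] [0.0006 0.0006]
stopR [0.6864 0.1296 0.1379] [0.0021 0.0021]
tip- [ 0.5076 -0.4093  0.1651] [0.0002 0.0002]
tip+ [ 0.4869 -0.3525  0.1637] [0. 0.]
cor- [ 0.5979 -0.3783  0.1509] [0.0002 0.0002]
cor+ [ 0.5774 -0.3201  0.149 ] [0.0001 0.0001]
postbot [ 0.5863 -0.3505  0.0084] [0.0011 0.0011]
hb1 [ 0.5073 -0.4407  0.006 ]
hb2 [ 0.4718 -0.3261  0.006 ]
hb3 [ 0.597 -0.285  0.006]
hb4 [ 0.6354 -0.3934  0.006 ]
hb1 [ 0.4751 -0.3292  0.012 ]
hb2 [ 0.5929 -0.2861  0.012 ]
hb4 [ 0.5127 -0.4411  0.012 ]
disc s [ 0.5848 -0.035   0.106 ] l [ 0.5807 -0.0364  0.106 ]
spool flange [ 0.5919 -0.0371  0.09  ] [ 0.5843 -0.0351  0.09  ]
```

```bash
cat >> m.py <<'E'
print('----')
for z in (.17,.175): print(at_z(*s(538,81),z).round(4),at_z(*s(418,81),z).round(4),at_z(*s(477,81),z).round(4),at_z(*l(188,117),z).round(4))
for P in [(.5884-.0,.0156,.175),(.574,-.084,.175),(.588,-.084,.175)]:
    u=proj(D,P); print(P,(u-[280,150])*4)
# legs feet where bends: z=.12
import itertools
for yaw in (-20,-12,-5,0,5,10):
    a=np.radians(yaw); d=np.array([-np.sin(a),np.cos(a)])
    o=np.array([.582,-.0345])
    print(yaw,[((proj(D,[*(o+k*.05*d),z])-[280,150])*4).round(0).tolist() for k in(1,-1) for z in (.175,.12)],[((proj(S,[*(o+k*.05*d),z])-[135,195])*3).round(0).tolist() for k in(1,-1) for z in (.175,.12)])
E
python3 m.py | sed -n '/----/,$p'
```

```text
----
[0.5852 0.0158 0.17  ] [ 0.5742 -0.083   0.17  ] [ 0.5796 -0.0345  0.17  ] [0.5893 0.0233 0.17  ]
[0.5903 0.0144 0.175 ] [ 0.5794 -0.0837  0.175 ] [ 0.5848 -0.0356  0.175 ] [0.5878 0.0169 0.175 ]
(0.5884, 0.0156, 0.175) [187.64269613 116.67974106]
(0.574, -0.084, 0.175) [191.05807701 215.97595844]
(0.588, -0.084, 0.175) [213.34540779 214.94180543]
-20 [[204.0, 119.0], [197.0, 182.0], [176.0, 214.0], [169.0, 279.0]] [[537.0, 88.0], [532.0, 134.0], [417.0, 68.0], [417.0, 114.0]]
-12 [[194.0, 118.0], [187.0, 181.0], [187.0, 216.0], [180.0, 280.0]] [[537.0, 82.0], [532.0, 128.0], [416.0, 73.0], [415.0, 120.0]]
-5 [[185.0, 117.0], [178.0, 181.0], [197.0, 216.0], [189.0, 281.0]] [[537.0, 77.0], [532.0, 123.0], [416.0, 79.0], [415.0, 125.0]]
0 [[178.0, 117.0], [172.0, 181.0], [204.0, 216.0], [196.0, 281.0]] [[536.0, 73.0], [531.0, 120.0], [416.0, 82.0], [416.0, 129.0]]
5 [[172.0, 118.0], [166.0, 181.0], [211.0, 215.0], [203.0, 280.0]] [[535.0, 69.0], [530.0, 116.0], [417.0, 86.0], [416.0, 133.0]]
10 [[165.0, 118.0], [160.0, 182.0], [218.0, 214.0], [209.0, 279.0]] [[533.0, 66.0], [529.0, 112.0], [419.0, 90.0], [418.0, 136.0]]
```

```bash
python3 - <<'E'
from h import *
a=cv2.imread('pics/wrist0.png'); cv2.imwrite('pics/w0b.png',cv2.resize(a,(800,600),interpolation=cv2.INTER_CUBIC))
E
```

```text
(no output)
```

View pics/w0b.png

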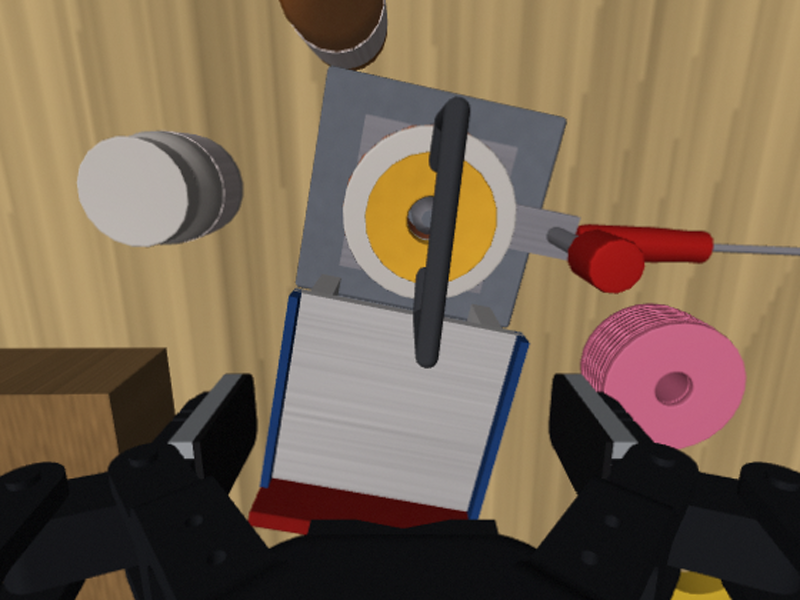

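```bash
python3 - <<'E'
from h import *
W=load('wrist0');S=load('scene0');D=load('side0')
k=560/800
def w(U,V): return (W,(U+.5)*k-.5,(V+.5)*k-.5)
A=at_z(*w(457.5,105),.175);B=at_z(*w(427,360),.175);print('bar',A,B,(A+B)/2,np.degrees(np.arctan2(B[0]-A[0],B[1]-A[1])))
print(tri(w(427,360),(D,(188.5)/4-.5+280,(117.5)/4-.5+150),(S,538.5/3-.5+135,81.5/3-.5+195)))
print('disc',at_z(*w(431,217),.106),'flange',at_z(*w(429,211),.09),'knob',at_z(*w(616,263),.14))
print('knob3',tri(w(616,263),(D,53.5/4-.5+280,190.5/4-.5+150),(S,481.5/3-.5+135,37.5/3-.5+195)))
for n,p,z in [('b',(328,67),.03),('b',(566,118),.03),('b',(298,288),.03),('sh',(297,290),.1165),('sh',(522,336),.1165),('sh',(265,487),.1165),('sh',(472,515),.1065)]: print(n,at_z(*w(*p),z).round(4))
E
```

```text
bar [ 0.57917892 -0.08672382  0.175     ] [0.58924228 0.01676284 0.175     ] [ 0.5842106  -0.03498049  0.175     ] 5.554154538811341
(array([0.58872745, 0.01607999, 0.17464537]), [0.0009221450586398889, 0.0012358787200307285, 0.0016170132302159126])
disc [ 0.58447035 -0.03686495  0.106     ] flange [ 0.5847395  -0.03837908  0.09      ] knob [ 0.49720481 -0.01866347  0.14      ]
knob3 (array([ 0.49668926, -0.01718612,  0.14351761]), [0.002769999733493274, 0.002317453994535571, 0.000872027650991132])
b [ 0.6472 -0.1227  0.03  ]
b [ 0.4929 -0.092   0.03  ]
b [0.6751 0.0229 0.03  ]
sh [0.6568 0.0011 0.1165]
sh [0.5337 0.0275 0.1165]
sh [0.6829 0.1243 0.1165]
sh [0.5555 0.1528 0.1065]
```

Request:
{"op": "step_arm", "data": {"plan": [[[0.233,0.107,0,0.065,85],[0.233,0.107,0,0.065,85],[0.233,0.107,0.2,0.065,50],[0.233,0.107,0.4,0.065,50],[0.233,0.107,0.5,0.065,40],[0.233,0.107,0.5,0.065,0],[0.233,0.107,0.5,0.065,0],[0.233,0.107,0.5,0.065,0],[0.233,0.107,0.5,0.065,0],[0.233,0.107,0.5,0.065,0],[0.233,0.107,0.5,0.065,0]]]}}

```text
t: 1.07
position: [0.5846, -0.035, 0.1583]
eef_rot: [[-0.097, -0.995, 0.003], [-0.995, 0.097, -0.0], [-0.0, -0.003, -1.0]]
force: [-0.9, 0.3, 5.1]
opening: 0.0081
gripper_force: 58.8
```

Request:
{"op": "step_arm", "data": {"plan": [[[0,0,0,0,0],[0,0,-0.1,0,0],[0,0,-0.2,0,0],[0,0,-0.35,0,0],[0,0,-0.5,0,0],[0,0,-0.65,0,0],[0,0,-0.7,0,0],[0,0,-0.7,0,0]]]}}

```text
t: 1.73
position: [0.5847, -0.0347, 0.2631]
eef_rot: [[-0.097, -0.995, 0.003], [-0.995, 0.097, 0.001], [-0.001, -0.003, -1.0]]
force: [0.1, 0.2, -2.7]
opening: 0.008
gripper_force: 58.8
```

```bash
python3 - <<'E'
from h import *
grab('scene','scene1'); f=grab('side','side1'); s=ctrl.get_state(); print(s['position'],s['force'],s['opening'])
a=cv2.imread('pics/scene1.png')[130:290,220:360];b=cv2.imread('pics/side1.png')[110:270,260:400]
cv2.imwrite('pics/c3.png',cv2.resize(np.hstack([a,b]),None,fx=2.85,fy=2.85,interpolation=cv2.INTER_CUBIC))
E
```

```text
[ 0.58366941 -0.03451986  0.25951984] [-0.16728417 -0.25279469 -3.55388441] 0.007693453399449329
```

View pics/c3.png

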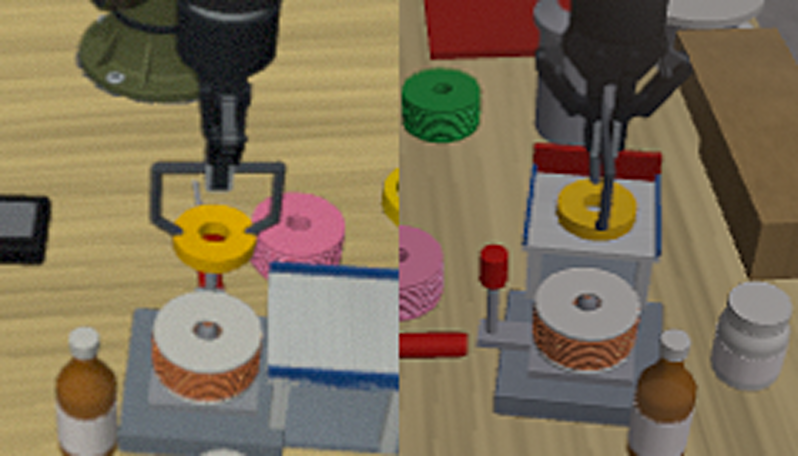

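Request:
{"op": "step_arm", "data": {"plan": [[[0.08,0.02,0,0,0],[0.25,0.065,0,0,0],[0.45,0.117,0,0,0],[0.65,0.169,0,0,0],[0.85,0.221,0,0,0],[1.0,0.26,0,0,0]]]}}

```text
t: 2.33
position: [0.5288, -0.1825, 0.2594]
eef_rot: [[-0.098, -0.995, -0.003], [-0.995, 0.098, 0.0], [0.0, 0.003, -1.0]]
force: [0.7, -0.1, -2.6]
opening: 0.0077
gripper_force: 58.8
```

Request:
{"op": "step_arm", "data": {"plan": [[[0.2,0.052,0,0,0],[0.4,0.104,0,0,0],[0.6,0.156,0,0,0],[0.8,0.208,0,0,0],[1.0,0.26,0,0,0]]]}}

```text
t: 2.75
position: [0.4756, -0.3272, 0.2592]
eef_rot: [[-0.097, -0.995, -0.003], [-0.995, 0.097, 0.001], [-0.001, 0.003, -1.0]]
force: [-0.5, -0.4, -3.2]
opening: 0.0076
gripper_force: 58.8
```

Request:
{"op": "step_arm", "data": {"plan": [[[0.2,0.05,0,-0.06,0],[0.35,0.09,0,-0.13,0],[0.45,0.117,0,-0.2,0],[0.493,0.129,0,-0.26,0],[0.493,0.129,0,-0.292,0],[0.493,0.129,0,-0.292,0],[0.493,0.129,0,-0.292,0]]]}}

```text
t: 3.33
position: [0.4501, -0.3976, 0.2596]
eef_rot: [[0.332, -0.943, -0.002], [-0.943, -0.332, 0.001], [-0.002, 0.002, -1.0]]
force: [0.6, -0.5, -2.2]
opening: 0.0078
gripper_force: 58.7
```

```bash
python3 - <<'E'
from h import *
grab('scene','scene2'); f=grab('side','side2'); s=ctrl.get_state(); print(s['t'],s['position'],s['eef_rot'].round(3),s['force'],s['opening'])
a=cv2.imread('pics/scene2.png')[130:290,110:250];b=cv2.imread('pics/side2.png')[220:380,250:390]
cv2.imwrite('pics/c4.png',cv2.resize(np.hstack([a,b]),None,fx=2.85,fy=2.85,interpolation=cv2.INTER_CUBIC))
E
```

```text
3.4333 [ 0.45046689 -0.39734447  0.26042117] [[ 0.333 -0.943 -0.001]
 [-0.943 -0.333  0.001]
 [-0.001  0.001 -1.   ]] [ 0.16644674 -0.02737345 -3.00476481] 0.007945734544318793
```

View pics/c4.png

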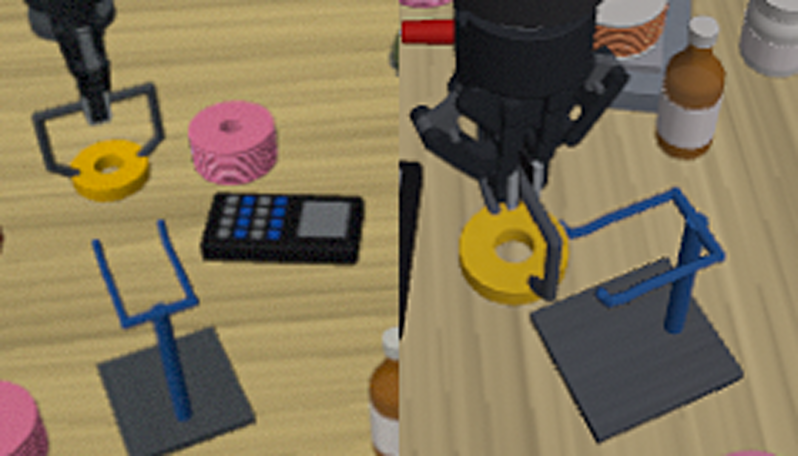

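Request:
{"op": "step_arm", "data": {"plan": [[[0,0,0.15,0,0],[0,0,0.35,0,0],[0,0,0.5,0,0],[0,0,0.58,0,0],[0,-0.1,0.58,0,0],[0,-0.2,0.58,0,0],[0,-0.3,0.58,0,0],[0,-0.4,0.58,0,0],[0,-0.467,0.58,0,0],[0,-0.467,0.58,0,0],[0,-0.467,0.62,0,0],[0,-0.467,0.66,0,0]]]}}

```text
t: 4.43
position: [0.517, -0.3742, 0.1623]
eef_rot: [[0.334, -0.943, 0.001], [-0.943, -0.334, -0.0], [0.001, -0.0, -1.0]]
force: [-0.4, -0.1, -2.3]
opening: 0.0076
gripper_force: 58.8
```

Request:
{"op": "step_arm", "data": {"plan": [[[0,0,0.03,0,0],[0,0,0.06,0,0],[0,0,0.09,0,0],[0,0,0.12,0,0],[0,0,0.12,0,0],[0,0,0.12,0,0]]]}}

```text
t: 4.93
position: [0.5164, -0.3743, 0.144]
eef_rot: [[0.334, -0.943, -0.001], [-0.943, -0.334, 0.0], [-0.0, 0.001, -1.0]]
force: [-0.6, -0.3, -1.5]
opening: 0.0076
gripper_force: 58.8
```

```bash
python3 - <<'E'
from h import *
grab('scene','scene3'); f=grab('side','side3'); s=ctrl.get_state(); print(s['t'],s['position'],s['force'],s['opening'])
a=cv2.imread('pics/scene3.png')[170:290,120:220];b=cv2.imread('pics/side3.png')[260:380,280:380]
cv2.imwrite('pics/c5.png',cv2.resize(np.hstack([a,b]),None,fx=4,fy=4,interpolation=cv2.INTER_CUBIC))
E
```

```text
5.0333 [ 0.51671709 -0.37440988  0.14468489] [-1.26000724  0.07119179 -3.29742493] 0.007592955498389113
```

View pics/c5.png

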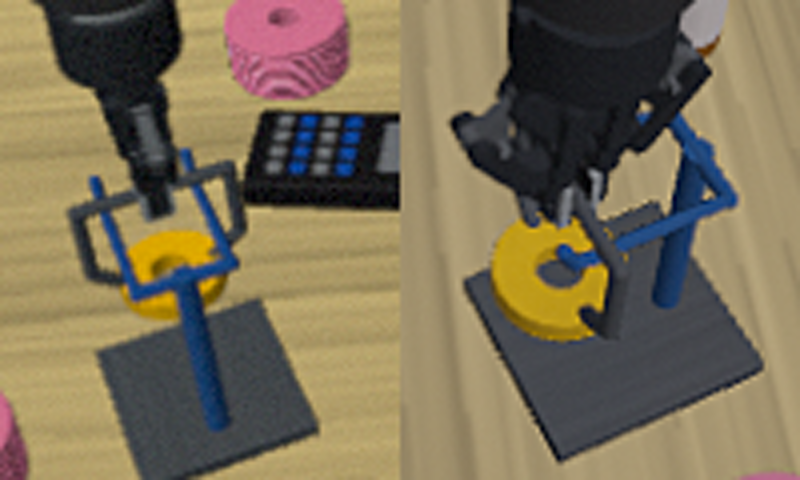

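Request:
{"op": "step_arm", "data": {"plan": [[[0,0,0.015,0,0],[0,0,0.03,0,0],[0,0,0.035,0,0],[0,0,0.035,0,0],[0,0,0.035,0,0]]]}}

```text
t: 5.45
position: [0.5168, -0.3743, 0.1395]
eef_rot: [[0.334, -0.943, 0.0], [-0.943, -0.334, -0.0], [0.001, -0.0, -1.0]]
force: [0.4, 0.5, 0.7]
opening: 0.0078
gripper_force: 59.1
```

Request:
{"op": "step_arm", "data": {"plan": [[[0,0,0.004,0,8],[0,0,0.004,0,12],[0,0,0.004,0,16],[0,0,0.004,0,24],[0,0,0.004,0,32],[0,0,0.004,0,32],[0,0,0.004,0,32],[0,0,0.004,0,32]]]}}

```text
t: 6.12
position: [0.5166, -0.3743, 0.1384]
eef_rot: [[0.334, -0.943, -0.0], [-0.943, -0.334, -0.0], [-0.0, 0.0, -1.0]]
force: [-0.7, -0.2, -0.4]
opening: 0.0318
gripper_force: 0.0
```

Request:
{"op": "step_arm", "data": {"plan": [[[0,0,-0.1,0,32],[0,0,-0.25,0,32],[0,0,-0.45,0,32],[0,0,-0.7,0,32],[0,0,-0.9,0,32]]]}}

```text
t: 6.53
position: [0.5164, -0.3745, 0.2761]
eef_rot: [[0.334, -0.943, 0.001], [-0.943, -0.334, -0.001], [0.001, -0.0, -1.0]]
force: [1.5, 0.0, 1.2]
opening: 0.0321
gripper_force: 0.0
```

```bash
python3 - <<'E'
from h import *
grab('scene','scene4'); f=grab('side','side4'); s=ctrl.get_state(); print(s['t'],s['q'].round(1),s['position'],s['force'],s['opening'])
a=cv2.imread('pics/scene4.png')[170:290,120:220];b=cv2.imread('pics/side4.png')[260:380,280:380]
c=cv2.imread('pics/side4.png')[150:270,280:380];d=cv2.imread('pics/scene4.png')[180:300,265:365]
cv2.imwrite('pics/c6.png',cv2.resize(np.vstack([np.hstack([a,b]),np.hstack([d,c])]),None,fx=2.5,fy=2.5,interpolation=cv2.INTER_CUBIC))
E
```

```text
6.6333 [-18.    8.5  16.6   0.2 -97.5  37.5] [ 0.51761476 -0.37561446  0.28099139] [ 0.44258071 -0.54483477  0.07752544] 0.03199415098541228
```

View pics/c6.png

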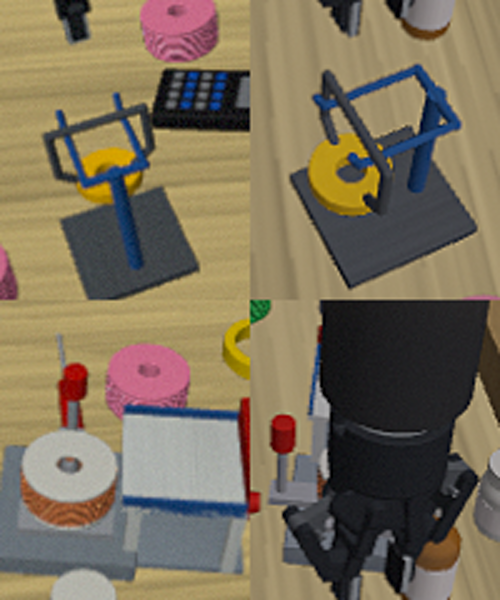

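```bash
python3 - <<'E'
from h import *
S=load('scene0');D=load('side0')
s=lambda U,V:(S,(U+.5)/3-.5+135,(V+.5)/3-.5+195)
l=lambda U,V:(D,(U+.5)/4-.5+280,(V+.5)/4-.5+150)
p,e=tri(s(343,156),l(308,308)); print('bottle cap',p,e, at_z(*s(347,281),.0))
o=np.array([.584,-.0355]);a=np.radians(-12);X=np.array([np.cos(a),np.sin(a)]);Y=np.array([-X[1],X[0]])
print('bottle in station',(p[:2]-o)@X,(p[:2]-o)@Y)
jj=tri(s(489,303),l(428,262))[0];print('jar',jj,(jj[:2]-o)@X,(jj[:2]-o)@Y)
k=np.array([.4965,-.0178])
print('knob calc',o-.09*X)
s=ctrl.get_state();print(s['t'])
# current tool axes
xt=s['eef_rot'][:2,0];yt=s['eef_rot'][:2,1]
d=k-np.array([.5168,-.3743]);print('shift',d@xt/.15,d@yt/.15)
E
```

```text
bottle cap [ 0.63595117 -0.14957441  0.15482539] [0.0012299133047706118, 0.0012299133047706907] [ 0.64242916 -0.15170452  0.        ]
bottle in station 0.07453331840236196 -0.10078035484621531
jar [ 0.74849185 -0.04927369  0.09495677] 0.16376101723622344 0.020727075505779208
knob calc [ 0.49596672 -0.01678795]
6.6333
shift -2.285682500440563 -0.6650433732434737
```

Request:
{"op": "step_arm", "data": {"plan": [[[-0.2,-0.058,0,0,50],[-0.4,-0.116,0,0,50],[-0.6,-0.174,0,0,50],[-0.8,-0.232,0,0,50],[-1.0,-0.29,0,0,50]]]}}

```text
t: 7.05
position: [0.5072, -0.2171, 0.2734]
eef_rot: [[0.334, -0.943, 0.0], [-0.943, -0.334, -0.0], [0.0, -0.0, -1.0]]
force: [0.5, 0.6, 0.8]
opening: 0.0503
gripper_force: 0.0
```

Request:
{"op": "step_arm", "data": {"plan": [[[-0.2,-0.058,0,0,50],[-0.4,-0.116,0,0,50],[-0.6,-0.174,0,0,50],[-0.8,-0.232,0,0,50],[-1.0,-0.29,0,0,50]]]}}

```text
t: 7.47
position: [0.4981, -0.061, 0.2736]
eef_rot: [[0.334, -0.943, 0.001], [-0.943, -0.334, 0.0], [0.0, -0.001, -1.0]]
force: [1.2, -0.5, 0.2]
opening: 0.0496
gripper_force: 0.0
```

Request:
{"op": "step_arm", "data": {"plan": [[[-0.15,-0.05,0,0.08,50],[-0.286,-0.085,0,0.16,50],[-0.286,-0.085,0,0.24,50],[-0.286,-0.085,0,0.32,50],[-0.286,-0.085,0,0.367,50],[-0.286,-0.085,0,0.367,50],[-0.286,-0.085,0,0.367,50]]]}}

```text
t: 8.05
position: [0.4962, -0.0177, 0.2735]
eef_rot: [[-0.206, -0.979, 0.0], [-0.979, 0.206, 0.0], [-0.0, -0.0, -1.0]]
force: [0.4, 0.0, 0.5]
opening: 0.0501
gripper_force: 0.0
```

```bash
python3 - <<'E'
from h import *
f=grab('wrist','wrist5'); s=ctrl.get_state(); print(s['t'],s['q'].round(1),s['position'],s['eef_rot'].round(3))
im=f['frame']; hsv=cv2.cvtColor(im,cv2.COLOR_RGB2HSV)
m=(((hsv[...,0]<8)|(hsv[...,0]>172))&(hsv[...,1]>150)&(hsv[...,2]>60)).astype(np.uint8)
n,l,st,c=cv2.connectedComponentsWithStats(m)
for i in range(1,n):
    if st[i,4]>80: print(st[i],c[i])
for z in(.14,.105): print(proj(f,[.4963,-.0173,z]))
E
```

```text
8.1 [ 21.3 -13.   -5.   -0.  -98.  -33.2] [ 0.49616316 -0.01775845  0.27345182] [[-0.206 -0.979  0.   ]
 [-0.979  0.206  0.   ]
 [-0.    -0.    -1.   ]]
[ 301  152   84   32 1734] [342.19377163 166.93944637]
[266 174  32  38 955] [281.53507853 192.99685864]
[212 352  47  15 507] [235.00591716 357.32544379]
[136 374  18   9 140] [145.4        378.42857143]
[281.87750996 195.88874313]
[281.90673633 186.72403752]
```

Request:
{"op": "step_arm", "data": {"plan": [[[0,0,0.2,0,50],[0,0,0.4,0,50],[0,0,0.6,0,50],[0,0,0.75,0,50],[0,0,0.9,0,50],[0,0,0.98,0,50]]]}}

```text
t: 8.6
position: [0.4949, -0.018, 0.1233]
eef_rot: [[-0.207, -0.978, -0.004], [-0.978, 0.207, -0.0], [0.001, 0.004, -1.0]]
force: [0.1, 0.1, -0.7]
opening: 0.0496
gripper_force: 0.0
```

Request:
{"op": "step_arm", "data": {"plan": [[[0,0,0.08,0,50],[0,0,0.13,0,50],[0,0,0.13,0,0],[0,0,0.13,0,0],[0,0,0.13,0,0],[0,0,0.13,0,0],[0,0,0.13,0,0],[0,0,0.13,0,0]]]}}

```text
t: 9.27
position: [0.4961, -0.0177, 0.1077]
eef_rot: [[-0.208, -0.978, 0.0], [-0.978, 0.208, -0.0], [-0.0, -0.0, -1.0]]
force: [-6.2, 1.0, 3.5]
opening: 0.0265
gripper_force: 59.8
```

Request:
{"op": "step_arm", "data": {"plan": [[[0,0,-0.05,0,0],[0,0,-0.1,0,0],[0,0,-0.15,0,0],[0,0,-0.2,0,0],[0,0,-0.25,0,0],[0,0,-0.3,0,0],[0,0,-0.35,0,0],[0,0,-0.4,0,0],[0,0,-0.44,0,0],[0,0,-0.46,0,0],[0,0,-0.47,0,0],[0,0,-0.47,0,0]]]}}

```text
t: 10.27
position: [0.496, -0.0177, 0.1753]
eef_rot: [[-0.209, -0.978, -0.002], [-0.978, 0.209, 0.0], [0.0, 0.002, -1.0]]
force: [4.2, -2.5, -12.8]
opening: 0.0264
gripper_force: 60.1
```

Request:
{"op": "step_arm", "data": {"plan": [[[0,0,-0.015,0,0],[0,0,-0.03,0,0],[0,0,-0.04,0,0],[0,0,-0.04,0,0]]]}}

```text
t: 10.6
position: [0.496, -0.0176, 0.1781]
eef_rot: [[-0.209, -0.978, -0.005], [-0.978, 0.209, 0.0], [0.001, 0.004, -1.0]]
force: [11.9, -6.0, -27.8]
opening: 0.0261
gripper_force: 62.3
```

Request:
{"op": "step_arm", "data": {"plan": [[[0,0,0.01,0,0],[0,0,0.02,0,0],[0,0,0.02,0,0],[0,0,0.02,0,50],[0,0,0.02,0,50],[0,0,0.02,0,50],[0,0,0.02,0,50],[0,0,0.02,0,50]]]}}

```text
t: 11.27
position: [0.4966, -0.0176, 0.1817]
eef_rot: [[-0.208, -0.978, 0.002], [-0.978, 0.208, 0.0], [-0.001, -0.002, -1.0]]
force: [0.5, 0.2, -0.5]
opening: 0.0502
gripper_force: 0.0
```

Request:
{"op": "step_arm", "data": {"plan": [[[0,0,-0.15,0,50],[0,0,-0.35,0,50],[0,0,-0.55,0,50],[0,0,-0.7,0,50],[0,0,-0.7,0,50],[0,0,-0.7,0,50]]]}}

```text
t: 11.77
position: [0.4967, -0.0176, 0.2874]
eef_rot: [[-0.208, -0.978, 0.004], [-0.978, 0.208, 0.001], [-0.002, -0.003, -1.0]]
force: [0.1, -0.4, -0.6]
opening: 0.0504
gripper_force: 0.0
```

```bash
cat > sp.py <<'E'
from h import *
s=ctrl.get_state(); print(s['t'],s['position'].round(4),s['eef_rot'][:2,:2].round(3),s['force'].round(1))
import sys
tag=sys.argv[1]
for n in('scene','side','wrist'):
    f=grab(n,n+tag); hsv=cv2.cvtColor(f['frame'],cv2.COLOR_RGB2HSV)
    m=(((hsv[...,0]<8)|(hsv[...,0]>172))&(hsv[...,1]>170)&(hsv[...,2]>60)).astype(np.uint8)
    N,l,st,c=cv2.connectedComponentsWithStats(m)
    for i in range(1,N):
        if st[i,4]>60: print(n,st[i],c[i].round(1))
    for z in (.124,.194): print(' knob pred',z,proj(f,[.4963,-.0173,z]).round(1))
E
python3 sp.py 6
```

```text
11.7667 [ 0.4967 -0.0176  0.2874] [[-0.208 -0.978]
 [-0.978  0.208]] [ 0.1 -0.4 -0.6]
scene [ 82 179  18  87 238] [ 90.2 223. ]
scene [291 185  11  16 135] [295.8 192.5]
scene [ 476  215   84   71 3271] [516.5 246.2]
scene [361 219   8  47 216] [364.3 241.7]
 knob pred 0.124 [294.3 212.3]
 knob pred 0.194 [295.5 192.4]
side [275 115   9  14  73] [278.9 122. ]
side [307 160  45  14 426] [329.  166.3]
side [289 175  10  16 139] [293.7 182.4]
side [251 227  33   9 271] [267.  230.6]
side [215 407 131  12 276] [280.4 412.8]
 knob pred 0.124 [293.2 203.3]
 knob pred 0.194 [294.  182.6]
wrist [ 301  150   81   31 1611] [340.3 165.2]
wrist [ 262  188   40   49 1502] [281.  212.6]
wrist [211 345  49  24 860] [235.  353.9]
 knob pred 0.124 [281.5 188.4]
 knob pred 0.194 [281.4 210.3]
```

Request:
{"op": "step_arm", "data": {"plan": [[[0.15,-0.17,0,0,36],[0.3,-0.34,0,0,36],[0.45,-0.5,0,0,36],[0.533,-0.6,0,0,36],[0.533,-0.6,0,0,36],[0.533,-0.6,0.2,0,36],[0.533,-0.6,0.4,0,36],[0.533,-0.6,0.6,0,36],[0.533,-0.6,0.8,0,36],[0.533,-0.6,0.95,0,36],[0.533,-0.6,1.0,0,36]]]}}

```text
t: 12.83
position: [0.5649, -0.1141, 0.1299]
eef_rot: [[-0.208, -0.978, -0.008], [-0.978, 0.208, 0.001], [0.001, 0.008, -1.0]]
force: [-0.3, 0.5, 0.1]
opening: 0.0358
gripper_force: 0.0
```

Request:
{"op": "step_arm", "data": {"plan": [[[0,0,0.06,0,36],[0,0,0.1,0,36],[0,0,0.1,0,36]]]}}

```text
t: 13.08
position: [0.5674, -0.1145, 0.1201]
eef_rot: [[-0.208, -0.978, -0.0], [-0.978, 0.208, -0.0], [0.0, 0.0, -1.0]]
force: [-1.2, -0.4, -0.1]
opening: 0.0363
gripper_force: 0.0
```

Request:
{"op": "step_arm", "data": {"plan": [[[-0.05,0,0,0,36],[-0.1,0,0,0,36],[-0.15,0,0,0,36],[-0.2,0,0,0,36],[-0.25,0,0,0,36],[-0.3,0,0,0,36],[-0.35,0,0,0,36],[-0.4,0,0,0,36],[-0.45,0,0,0,36],[-0.5,0,0,0,36],[-0.55,0,0,0,36],[-0.6,0,0,0,36]]]}}

```text
t: 14.08
position: [0.5864, -0.0258, 0.1202]
eef_rot: [[-0.208, -0.978, -0.0], [-0.978, 0.208, 0.0], [-0.0, 0.0, -1.0]]
force: [-0.7, -2.1, 0.2]
opening: 0.0358
gripper_force: 1.1
```

```bash
cat > cu.py <<'E'
from h import *
import sys
tag=sys.argv[1]; s=ctrl.get_state(); print(s['t'],s['position'].round(4),s['force'].round(1))
o=np.array([.584,-.0355]);a=np.radians(-12);X=np.array([np.cos(a),np.sin(a)]);Y=np.array([-X[1],X[0]])
print('tcp st',(s['position'][:2]-o)@X,(s['position'][:2]-o)@Y)
f=grab('scene','scene'+tag); grab('side','side'+tag)
hsv=cv2.cvtColor(f['frame'],cv2.COLOR_RGB2HSV)
m=((hsv[...,0]>4)&(hsv[...,0]<14)&(hsv[...,1]>110)&(hsv[...,2]>70)).astype(np.uint8)
m[:190]=0;m[275:]=0;m[:,:265]=0;m[:,365:]=0
m=cv2.morphologyEx(m,cv2.MORPH_OPEN,np.ones((2,2)))
N,l,st,c=cv2.connectedComponentsWithStats(m)
for i in range(1,N):
    if st[i,4]>30: print(st[i],c[i].round(1))
E
python3 cu.py 7
```

```text
14.0833 [ 0.5864 -0.0258  0.1202] [-0.7 -2.1  0.2]
tcp st 0.00030069922461927416 0.009999594989208313
[318 227   9   5  37] [322. 229.]
[303 236  37  19 359] [319.6 246.9]
```

Request:
{"op": "step_arm", "data": {"plan": [[[-0.05,0,0,0,36],[-0.1,0,0,0,36],[-0.15,0,0,0,36],[-0.19,0,0,0,36],[-0.22,0,0,0,36],[-0.25,0,0,0,36],[-0.275,0,0,0,36],[-0.295,0,0,0,36],[-0.315,0,0,0,36],[-0.335,0,0,0,36],[-0.345,0,0,0,36],[-0.345,0,0,0,36]]]}}

```text
t: 15.18
position: [0.5972, 0.0243, 0.1205]
eef_rot: [[-0.208, -0.978, 0.0], [-0.978, 0.208, 0.0], [-0.0, -0.0, -1.0]]
force: [0.0, -0.9, 0.4]
opening: 0.0356
gripper_force: 0.0
```

Now creep 1 mm per row or less until the stop pushes back.

Request:
{"op": "step_arm", "data": {"plan": [[[-0.01,0,0,0,36],[-0.02,0,0,0,36],[-0.03,0,0,0,36],[-0.035,0,0,0,36],[-0.04,0,0,0,36]]]}}

```text
t: 15.6
position: [0.5984, 0.0298, 0.1205]
eef_rot: [[-0.209, -0.978, 0.0], [-0.978, 0.209, -0.0], [0.0, -0.0, -1.0]]
force: [-0.4, -1.8, -0.1]
opening: 0.0362
gripper_force: 0.9
```

Request:
{"op": "step_arm", "data": {"plan": [[[-0.007,0,0,0,36],[-0.014,0,0,0,36],[-0.02,0,0,0,36],[-0.02,0,0,0,36]]]}}

```text
t: 15.93
position: [0.5987, 0.0317, 0.1206]
eef_rot: [[-0.209, -0.978, -0.001], [-0.978, 0.209, -0.002], [0.002, 0.001, -1.0]]
force: [-2.0, -5.8, 0.6]
opening: 0.036
gripper_force: 2.6
```

Request:
{"op": "step_arm", "data": {"plan": [[[-0.007,0,0,0,36],[-0.012,0,0,0,36],[-0.012,0,0,0,36]]]}}

```text
t: 16.18
position: [0.5985, 0.0318, 0.1206]
eef_rot: [[-0.21, -0.978, -0.002], [-0.978, 0.21, -0.005], [0.005, 0.001, -1.0]]
force: [-3.3, -10.4, 0.8]
opening: 0.0359
gripper_force: 5.0
```

Request:
{"op": "step_arm", "data": {"plan": [[[0.05,0,0,0,36],[0.12,0,0,0,36],[0.2,0,0,0,36],[0.2,0,-0.2,0,36],[0.2,0,-0.4,0,36],[0.2,0,-0.65,0,36],[0.2,0,-0.9,0,36],[0.2,0,-0.9,0,36],[0.2,0,-0.9,0,36]]]}}

```text
t: 16.93
position: [0.594, 0.0049, 0.2589]
eef_rot: [[-0.209, -0.978, 0.006], [-0.978, 0.209, 0.002], [-0.003, -0.006, -1.0]]
force: [-0.3, 0.0, 0.3]
opening: 0.0358
gripper_force: 0.0
```

```bash
python3 cu.py 8; python3 - <<'E'
from h import *
f=grab('wrist','wrist8'); print(ctrl.get_state()['position'])
a=cv2.imread('pics/scene8.png')[190:290,120:390];b=cv2.imread('pics/wrist8.png');c=cv2.imread('pics/side8.png')[140:380,270:400]
a=cv2.resize(a,(800,296));b=cv2.resize(b,(400,300));c=cv2.resize(c,(163,300));c=cv2.copyMakeBorder(c,0,0,0,237,0)
cv2.imwrite('pics/c7.png',np.vstack([a,np.hstack([b,c])]))
E
```

```text
16.9333 [0.594  0.0049 0.2589] [-0.3  0.   0.3]
tcp st 0.001411552015634059 0.04159016932271097
[341 229   9   6  40] [345.  231.3]
[324 236  41  21 383] [342.3 248.5]
[0.59265302 0.00505172 0.25408288]
```

View pics/c7.png

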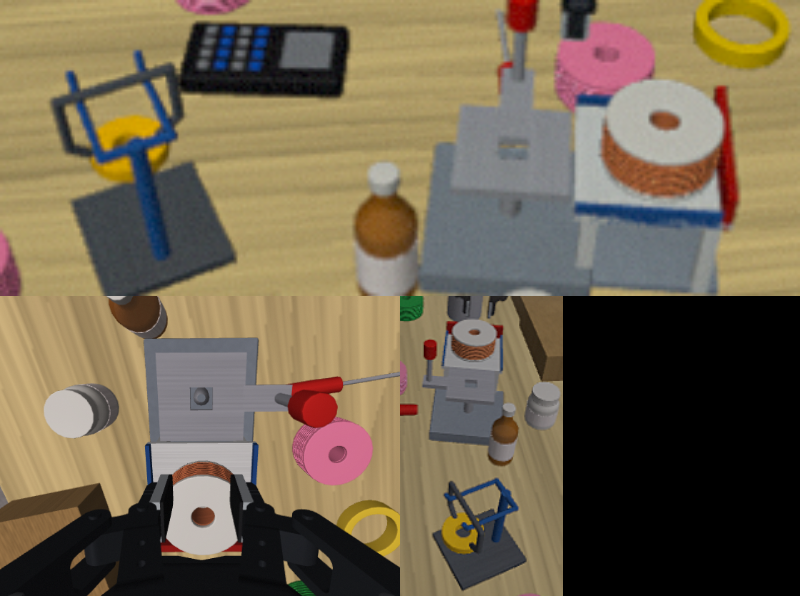

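The picture shows the spool flat on the shelf against the red end stop, centred between the lips. The weight hangs on both prongs and the bystanders have not moved.

```bash
python3 -c "
from cell import ctrl
print(ctrl.hand_in())"
```

```text
the job is handed in; nothing more can be done
None
```

I handed the job in at about 17 s: the weight hangs on both prongs of the blue hook, the lifter is at its top stop, and the spool is home against the red end stop; the hand-in call returned no verdict.

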